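# Dock the drained reservoir on the damper bleeding station

## Task

Take the fluid reservoir off the sloping drain stand and seat it upright and fully home on the two pegs of the bleeding station's base, spout pointing away from the sliding keeper (the holes fit only that way); do not drop it. Then slide the keeper all the way in by its post so that its tongue locks over the reservoir's foot. Leave the other things on the bench where they are.

Things in the scene. Friction and masses are not known exactly. Their poses are not given: they have to be found in the camera images.
- jug_center (a point): Reservoir (loose, 130 mm tall, 0.45 kg), point on its axis 64 mm above its underside. Flat aluminium foot 64 (x) x 116 (y) x 14 mm, grey round tank 63 mm across up to 86 mm, square black cap on top. z up its axis, -y towards its spout. It starts on the drain stand, z leaning 30 degrees from vertical, foot against the stand's front lip.
- jug_cap (a point): Centre of the reservoir's square cap, 108 mm above its underside (cap 28 x 28 mm, 44 mm tall, reaching 22 mm above and below this point, the tank's 63 mm wide shoulder below it); the place to grip, on either pair of faces. Axes as the reservoir's.
- jug_foot (a point): Centre of the underside of the reservoir's foot; axes as the reservoir's. When seated it coincides with seat, axes alike. Two holes go right through the foot, seen beside the tank: 14.5 mm wide at y = +41 mm, 10.5 mm wide at y = -41 mm (spout side).
- jug_spout (a point): Tip of the reservoir's spout, a 12 mm steel tube sticking out to 50 mm from its axis at -y, 58 mm above its underside.
- stand: Steel drain stand, fixed, 200 mm wide, origin on the table. Its tray (from x = 30 to 125 mm) slopes 30 degrees, rising towards +x from 35 to about 90 mm above the table, with a lip 18 mm high at the low front end. The reservoir stands on the tray, its x axis up the slope.
- seat (a point): Centre of the seat on the flat top of the fixed dark base, 30 mm above the table, midway between two upright steel pegs. z up, +y towards the keeper. Pegs: 12 mm thick at y = +41 mm, 8 mm thick at y = -41 mm, both 13 mm high with tapered tips. The base is 120 mm in x and reaches from -75 to +140 mm in y.
- keeper_post (a point): On the axis of the keeper's upright post (dark steel, 14 x 14 mm, sides along the seat's x and y), 80 mm above the table. The post's top is at 101 mm; it stands on the keeper's 40 x 40 mm block, top at 54 mm. The post is 112 mm from the seat centre along +y with the keeper fully out, 82 mm fully in. Grip or push it.
- keeper (a joint): Travel of the sliding keeper in m: 0 = fully out, 0.030 = fully in (it moves along -y of seat, towards the reservoir, stiffly, about 2.5 N, and stays where it is left). Fully in, its tongue reaches 14 mm over the seated foot with 2 mm of air.
- seal_ring: Black rubber ring, 48 mm across, 12 mm high, bystander; origin at its underside.
- damper_piston: Small brass piston, 36 mm across, 40 mm high, bystander; origin at its underside.
- wrench: Wrench, 170 mm long, lying flat, bystander.
- screwdriver: Screwdriver lying flat, bystander.
- spray_can: Can, 64 mm across, 170 mm high, bystander; origin at its underside.
- oil_bottle: White bottle, 72 mm across, 160 mm high, bystander; origin at its underside.
- parts_cup: Small steel bowl, 76 mm across, 55 mm high, bystander; origin at its underside.
Mind the look-alikes: they are no part of the job. What is shaped like the part that bears jug_center but orange or yellow is not meant.

How it is judged:
By the outcome, as a careful person would: the job done as asked, in the order asked, and still so for the second after the job is handed in, with the robot touching nothing.
It also fails if it takes over 58 s, if anything falls off the work surface, if the arm or the gripper's body presses on something with over 40 N, if the wrist force passes 120 N, or if a joint passes its speed limit or range.

## Robot

A 6-joint arm with a two-finger parallel gripper is mounted at the origin on the work surface. World frame = base frame: x ahead of the robot, y to its left, z up, the work surface at z = 0. Lengths are in mm, angles in rad, forces in N, time in s.
With the tool pointing down it reaches from about 350 to 925 mm from the base axis. Payload 6.4 kg.
Tool frame: the origin (TCP) lies between the finger pads; the fingertips stand 14 mm ahead of it and the grasp point (between the pads) lies 5 mm behind it; z points along the fingers, y is the line along which they close (so a half turn about z gives the same grasp; the last joint's range is limited). The gripper opens to 94 mm and grips with 3 to 60 N. Pads are 16 mm wide; open, the fingers measure 119 mm over their backs; the gripper's body (75 mm by 177 mm) begins 78 mm behind the grasp point.
Start: joints at [-1.393, 0.245, 1.558, -0, 1.339, -0.174], TCP at [223.988, -610.2, 219.455] pointing down, gripper open.
Joint ranges: [-3.13, 3.13], [-1.02, 2.26], [0.13, 2.54], [-0.95, 4.09], [0.21, 2.88], [-2.74, 2.74]. Speed limits (rad/s): [2.57, 2.57, 3.14, 3.14, 3.14, 3.14].

## Interface

Orientations are given as a 3x3 rotation matrix whose columns are the frame's x, y, z axes.
In Python, from rig import * gives the robot as it stands. The module is installed in compiled form; this text tells all that it offers.
- The arm moves only by the shell command python3 -m handwheel 'ROWS' [OPENING] [FORCE]. ROWS is JSON, a list of rows, each an object with "linear": the shift along the tool's x, y, z as a fraction of full scale, a list of three; "turn": the turn, a rotation vector about the tool's x, y, z as a fraction of full scale, a list of three. A call has exactly 8 rows; each row is the pose to reach, as a shift and turn from the pose commanded when the call began, along the tool's axes at that moment; what a row does not reach only later rows make up. Full scale, the value 1, is 0.15 m for a shift and 90 degrees for a turn. A row lasts 1/8 s, in which the tool goes at most 62.5 mm and 10.7 degrees, less where a joint would pass 70% of its speed; a pose out of reach is approached as far as the arm can. A call with a number of a shift or a turn outside -1 to 1 is refused whole. A call with a gripper value outside its range is refused whole. OPENING is the closure, from -1 (fully open) to 1 (shut), so that 0 is half open, set as the call begins (- or left out, the last holds). The fingers move at their own pace and stop on an object; FORCE is the grip in N (left out, the last holds). Time passes only in rows, so rows that repeat a pose let the fingers close, or fill a call up. It gives the time, the measured TCP pose, the force, the opening and the grip force at its end, in the units of the state.
- read_state(): the state, without advancing time (a new reading comes with each control period).
- snapshot(name): name is "scene" or "top" or "wrist"; returns a dict with "img" (480x640x3 uint8, red, green, blue), "range_z" (480x640 float32, mm along the optical axis (not along the pixel's ray), 0 where there is no reading), "mtx" (3x3 intrinsics, pixels), "R" (3x3) and "t" (3): a world point X has camera coordinates R X + t; the wrist camera has in their place "T_tool_cam" (4x4, takes a point from camera to tool coordinates, whose origin is the TCP and whose axes are the flange's). Camera axes: x right, y down, z forward; pixel columns grow to the right and rows downward; lengths in mm; the calibration is good to about 2 mm. A picture is of the moment at which its call begins: read the wrist's pose just before it.
- hand_in(): hands the job in; it is judged then, once.
The state is a dict: "t": time; "joints": joint angles; "qd": joint speeds; "effort": joint torques, N m; "eef_pos": TCP position; "tool_rot": TCP orientation; "contact_force": force on the tool from outside, world axes, zero at the start; "moment": the same for the moment, N m; "opening": finger opening in mm; "grip_force": force on a finger pad.
Only numpy, scipy, OpenCV 4.12 (cv2) and the standard library are available. Lean on these libraries where they do the work, as an engineer would, in place of code of your own. Each camera call takes 0.05 s, during which the arm holds its last target. There are 200 camera calls.

## Working session

There is one attempt and no reset: what is moved stays moved. The work goes in short steps, Python scripts to look and compute and a shell command to move; the robot and the scene stay as the last step left them, time stands still between calls to the robot, and variables do not carry over. Pictures are saved under pics/ and viewed, at most 10 in all, crops included, and the job is handed in when it is done.

```bash
mkdir -p pics; cat > h.py <<'E'
from rig import *
import numpy as np, cv2
np.set_printoptions(precision=3,suppress=True)
def save(s,n): cv2.imwrite('pics/'+n,s['img'][:,:,::-1])
def cloud(s,Rw=None,tw=None):
    z=s['range_z'].astype(float);v,u=np.mgrid[0:480,0:640]
    K=np.array(s['mtx']);p=np.stack([(u-K[0,2])/K[0,0]*z,(v-K[1,2])/K[1,1]*z,z],-1)
    if 'R' in s: w=(p-np.array(s['t']))@np.array(s['R'])
    else:
        T=np.array(s['T_tool_cam']);w=(p@T[:3,:3].T+T[:3,3])@np.array(Rw).T+np.array(tw)
    w[z<=0]=np.nan
    return w
E
python3 - <<'E'
from h import *
st=read_state();print(st)
for n in('scene','top'):
    s=snapshot(n);save(s,n+'.png');np.save(n+'.npy',cloud(s));np.save(n+'_img.npy',s['img']);print(n,s['mtx'],s['R'],s['t'])
E
```

```text
{'t': 0.0, 'joints': array([-1.393,  0.246,  1.559, -0.   ,  1.339, -0.174]), 'qd': array([ 0.002, -0.   , -0.001,  0.   , -0.002, -0.002]), 'effort': array([  0.002, -41.584, -31.46 ,   0.069,   0.033,  -0.   ]), 'eef_pos': array([ 223.864, -609.63 ,  218.371]), 'tool_rot': array([[ 0.939,  0.345, -0.   ],
       [ 0.345, -0.939,  0.002],
       [ 0.   , -0.002, -1.   ]]), 'contact_force': array([0.274, 0.131, 0.464]), 'moment': array([0.013, 0.005, 0.015]), 'grip_force': 0.0, 'opening': 93.97827732162776}
scene [[475.207   0.    320.463]
 [  0.    475.207 245.266]
 [  0.      0.      1.   ]] [[ 0.857  0.515  0.015]
 [ 0.299 -0.473 -0.829]
 [-0.42   0.715 -0.559]] [-429.448  -40.357 1287.283]
top [[619.68    0.    326.924]
 [  0.    619.68  241.004]
 [  0.      0.      1.   ]] [[ 0.019 -1.     0.003]
 [-0.996 -0.019 -0.082]
 [ 0.082 -0.001 -0.997]] [  45.383  499.911 1741.69 ]
```

View pics/scene.png

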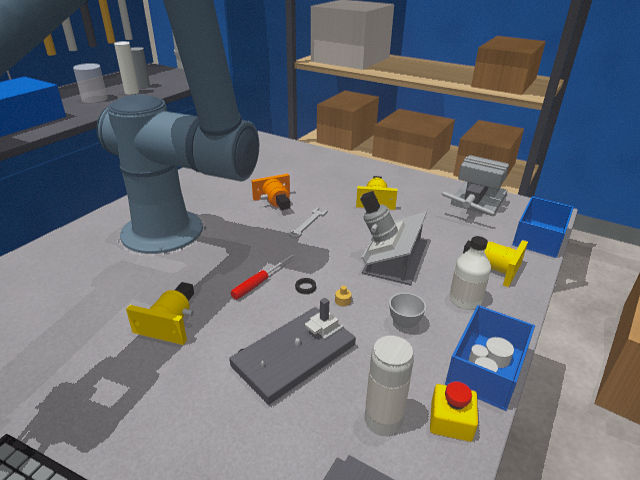

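View pics/top.png

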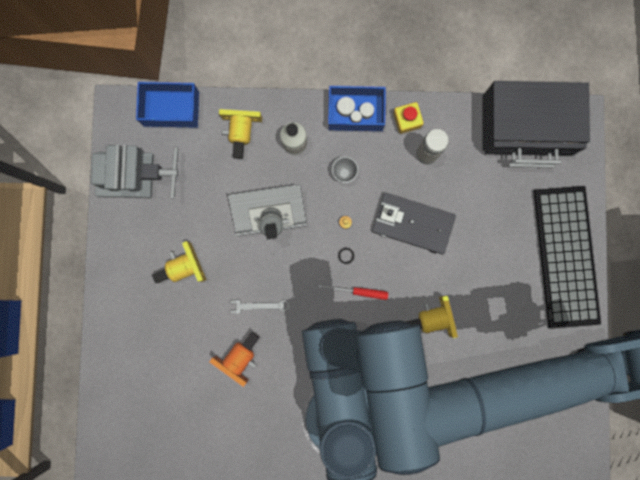

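```bash
python3 - <<'E'
from h import *
w=np.load('top.npy');im=np.load('top_img.npy').astype(int)
z=w[:,:,2]
print('table',np.nanmedian(z[300:330,200:230]))
def reg(u0,u1,v0,v1):
    m=np.zeros((480,640),bool);m[v0:v1,u0:u1]=1;return m
m=reg(365,460,188,258)&(z>22)&(z<38)
p=w[m];r=cv2.minAreaRect(p[:,:2].astype(np.float32));print('base rect',r,p[:,2].mean(),m.sum())
b=cv2.boxPoints(r);print(b)
m=reg(365,460,188,258)&(z>45);print('keeper',w[m&(z<60)].mean(0),w[m&(z>85)], )
m=reg(220,312,180,242)&(z>20);p=w[m&(z<110)]
r=cv2.minAreaRect(p[:,:2].astype(np.float32));print('stand rect',r,cv2.boxPoints(r))
for (u,v) in [(235,225),(240,195),(300,190),(303,220),(268,187),(270,210),(270,220),(270,226),(271,231),(271,236)]: print(u,v,w[v,u],im[v,u])
m=reg(255,285,200,245)&(im.sum(2)<130)&(z>80);print('cap',w[m].mean(0),w[m].min(0),w[m].max(0),m.sum())
s=np.load('scene_img.npy')[160:280,340:440]
s2=np.load('scene_img.npy')[290:405,225:365]
a=cv2.resize(s,(480,576),interpolation=cv2.INTER_CUBIC);cv2.imwrite('pics/c1.png',a[:,:,::-1])
E
```

```text
table -1.762252948207573
base rect ((552.2821044921875, -189.10243225097656), (215.0407257080078, 124.99456787109375), 73.49087524414062) 29.02244680632371 2634
[[ 461.807 -274.43 ]
 [ 581.649 -309.95 ]
 [ 642.757 -103.774]
 [ 522.915  -68.255]]
keeper [ 572.715 -123.385   52.63 ] [[ 583.351 -112.587   99.166]
 [ 583.991 -115.758   94.867]
 [ 581.291 -110.437   93.66 ]
 [ 580.228 -112.335  101.945]
 [ 581.012 -115.617   96.524]
 [ 580.977 -118.282   97.174]
 [ 580.123 -120.3    103.899]
 [ 581.604 -124.161   93.318]
 [ 578.174 -110.198   96.361]
 [ 577.998 -112.756   98.085]
 [ 578.055 -115.489   98.054]
 [ 577.838 -118.007  100.082]
 [ 578.589 -121.29    94.845]
 [ 578.409 -123.837   96.593]
 [ 574.616 -109.617  102.489]
 [ 575.144 -112.706   98.88 ]
 [ 575.96  -116.031   93.084]
 [ 575.659 -118.487   95.776]
 [ 574.734 -120.431  103.206]
 [ 573.714 -108.356   87.912]
 [ 572.68  -110.266   96.288]
 [ 572.549 -112.855   97.704]
 [ 573.035 -115.928   94.373]
 [ 572.349 -118.068  100.062]
 [ 572.794 -121.113   97.052]
 [ 570.643 -110.852   90.719]
 [ 571.025 -113.852   88.156]
 [ 568.4
[... 182 characters left out ...]
26953125), (133.272705078125, 200.5649871826172), 9.839680671691895) [[484.532 310.32 ]
 [518.807 112.706]
 [650.119 135.481]
 [615.844 333.095]]
235 225 [537.368 314.486  41.787] [159 164 160]
240 195 [617.632 298.273  75.384] [157 161 158]
300 190 [646.1   135.421   7.281] [140 144 143]
303 220 [555.471 123.593  39.783] [150 153 150]
268 187 [653.562 228.206   4.153] [109 108 109]
270 210 [575.168 212.516  92.381] [103 106 102]
270 220 [542.855 207.964 134.026] [127 130 126]
270 226 [525.624 206.532 145.004] [50 50 51]
271 231 [510.789 202.057 161.49 ] [54 55 50]
271 236 [497.826 201.886 159.509] [50 51 48]
cap [518.414 203.061 156.807] [497.671 193.956 150.284] [527.799 213.816 166.866] 7
```

View pics/c1.png

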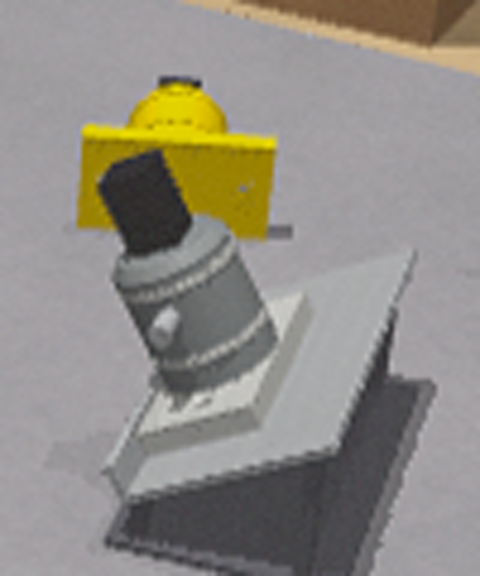

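```bash
cat >> h.py <<'E'
def delta(p,R,st=None):
    from scipy.spatial.transform import Rotation as Ro
    st=st or read_state();T=np.array(st['tool_rot']);R=np.array(R)
    print('t',st['t'],'pos',st['eef_pos'],'lin',T.T@(np.array(p)-st['eef_pos'])/150,'turn',Ro.from_matrix(T.T@R).as_rotvec()/(np.pi/2))
def down(yaw):
    a=np.radians(yaw);return np.array([[np.cos(a),np.sin(a),0],[np.sin(a),-np.cos(a),0],[0,0,-1]])
def jugR(yaw,tilt=30):
    from scipy.spatial.transform import Rotation as Ro
    return (Ro.from_euler('z',yaw,degrees=True)*Ro.from_euler('y',-tilt,degrees=True)).as_matrix()
F=np.diag([1,-1,-1])
E
python3 -m handwheel '[{"linear":[0.12,-0.07,-0.05],"turn":[0,0,0]},{"linear":[0.24,-0.14,-0.1],"turn":[0,0,0]},{"linear":[0.36,-0.21,-0.1],"turn":[0,0,0]},{"linear":[0.5,-0.3,-0.1],"turn":[0,0,0]},{"linear":[0.62,-0.37,-0.1],"turn":[0,0,0]},{"linear":[0.75,-0.45,-0.1],"turn":[0,0,0]},{"linear":[0.87,-0.52,-0.1],"turn":[0,0,0]},{"linear":[1,-0.6,-0.1],"turn":[0,0,0]}]' -1 40
python3 - <<'E'
from h import *
s=snapshot('wrist');print(s['T_tool_cam'],s['mtx'])
print(jugR(9.84))
delta((520,-240,260),down(-16.5))
E
```

```text
t: 1.1
eef_pos: [334.6, -472.9, 234.4]
tool_rot: [[0.939, 0.344, 0.0], [0.344, -0.939, 0.0], [0.0, -0.0, -1.0]]
contact_force: [0.4, 0.7, -0.3]
opening: 94.2
grip_force: 0.0
[[   0.001   -0.961   -0.276   80.84 ]
 [   1.       0.001    0.002   -0.263]
 [  -0.002   -0.276    0.961 -166.407]
 [   0.       0.       0.       1.   ]] [[405.823   0.    314.002]
 [  0.    405.823 239.451]
 [  0.      0.      1.   ]]
[[ 0.853 -0.171 -0.493]
 [ 0.148  0.985 -0.085]
 [ 0.5    0.     0.866]]
t 1.15 pos [ 336.091 -471.062  234.389] lin [ 1.684 -1.02  -0.168] turn [-0.001 -0.001  0.409]
```

```bash

python3 -m handwheel '[{"linear":[0.12,-0.07,-0.02],"turn":[0,0,0.05]},{"linear":[0.24,-0.14,-0.04],"turn":[0,0,0.1]},{"linear":[0.36,-0.21,-0.06],"turn":[0,0,0.15]},{"linear":[0.5,-0.3,-0.08],"turn":[0,0,0.2]},{"linear":[0.62,-0.37,-0.1],"turn":[0,0,0.25]},{"linear":[0.75,-0.45,-0.12],"turn":[0,0,0.3]},{"linear":[0.87,-0.52,-0.15],"turn":[0,0,0.35]},{"linear":[1,-0.6,-0.17],"turn":[0,0,0.41]}]' 
python3 - <<'E'
from h import *
st=read_state();s=snapshot('wrist');save(s,'w1.png');np.save('w1.npy',cloud(s,st['tool_rot'],st['eef_pos']));np.save('w1_img.npy',s['img'])
delta((520,-240,260),down(-16.5))
E
```

```text
t: 2.15
eef_pos: [444.1, -337.3, 260.2]
tool_rot: [[0.957, -0.291, 0.0], [-0.291, -0.957, -0.0], [0.0, 0.0, -1.0]]
contact_force: [0.0, -0.1, 0.5]
opening: 93.8
grip_force: 0.0
t 2.2 pos [ 445.455 -335.603  260.632] lin [ 0.29  -0.754  0.005] turn [-0.    -0.001 -0.005]
```

View pics/w1.png

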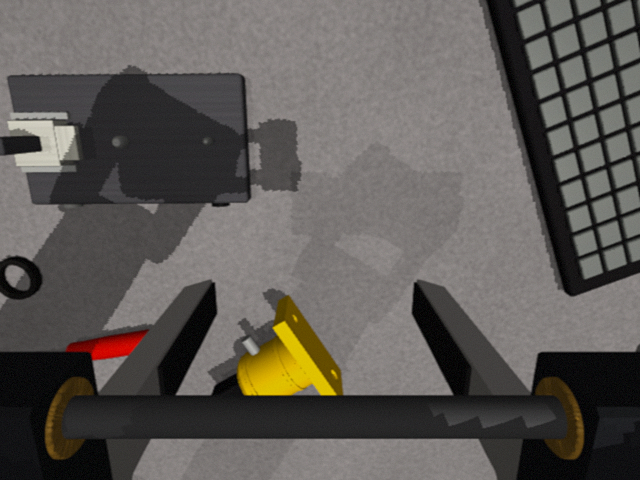

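```bash
cat >> h.py <<'E'
def ray(s,R,t,u,v,z):
    K=np.array(s['mtx']);d=np.array([(u-K[0,2])/K[0,0],(v-K[1,2])/K[1,1],1])
    if 'R' in s: Rc=np.array(s['R']);o=-Rc.T@s['t'];d=Rc.T@d
    else:
        T=np.array(s['T_tool_cam']);R=np.array(R);o=R@T[:3,3]+t;d=R@(T[:3,:3]@d)
    return o+d*(z-o[2])/d[2]
def base(w,thr=(22,36)):
    z=w[:,:,2];m=(z>thr[0])&(z<thr[1]);m=cv2.morphologyEx(m.astype(np.uint8),cv2.MORPH_OPEN,np.ones((7,7)))
    n,l,st,c=cv2.connectedComponentsWithStats(m);k=1+st[1:,4].argmax();p=w[l==k]
    r=cv2.minAreaRect(p[:,:2].astype(np.float32));print('base',r,np.median(p[:,2]));return l==k
E
python3 -m handwheel '[{"linear":[0.06,-0.12,0],"turn":[0,0,0]},{"linear":[0.12,-0.25,0],"turn":[0,0,0]},{"linear":[0.2,-0.37,0],"turn":[0,0,0]},{"linear":[0.25,-0.5,0],"turn":[0,0,0]},{"linear":[0.3,-0.65,0],"turn":[0,0,0]},{"linear":[0.3,-0.8,0],"turn":[0,0,0]},{"linear":[0.3,-0.9,0],"turn":[0,0,0]},{"linear":[0.3,-0.9,0],"turn":[0,0,0]}]' 
python3 - <<'E'
from h import *
w=np.load('w1.npy');base(w)
st=read_state();s=snapshot('wrist');save(s,'w2.png');w=cloud(s,st['tool_rot'],st['eef_pos']);np.save('w2.npy',w)
base(w)
import pickle;pickle.dump((st,s),open('w2.pkl','wb'))
z=w[:,:,2];m=(z>85)&(z<108);print('post',np.median(w[m],0),m.sum());m=(z>36)&(z<47);n,l,ss,c=cv2.connectedComponentsWithStats(m.astype(np.uint8))
for i in range(1,n):
    if ss[i,4]>8: print(ss[i],c[i],w[l==i].mean(0))
E
```

```text
t: 3.2
eef_pos: [525.8, -220.7, 259.9]
tool_rot: [[0.958, -0.286, -0.0], [-0.286, -0.958, -0.0], [-0.0, 0.0, -1.0]]
contact_force: [0.3, 0.4, -0.7]
opening: 93.7
grip_force: 0.0
base ((553.7963256835938, -190.34397888183594), (215.41697692871094, 124.04622650146484), 73.57926940917969) 30.86207330456196
base ((554.006591796875, -190.40615844726562), (215.21617126464844, 124.3029556274414), 73.80575561523438) 31.088260749345466
post [ 578.098 -119.819  101.094] 418
[ 0 60 19  6 70] [ 6.586 62.771] [728.968  -0.06   40.802]
[ 25  63  31  74 307] [ 46.664 100.853] [689.897 -19.568  41.527]
[  0 126  26  11 121] [  9.397 132.868] [674.684  26.061  41.134]
[163 161  56   6 297] [190.535 163.461] [ 601.382 -121.658   37.18 ]
[171 168  45   7  77] [197.052 169.039] [ 594.805 -126.797   40.826]
[260 183  13  13 125] [266.128 188.864] [ 558.649 -183.353   42.37 ]
[348 185   8   8  55] [351.509 188.618] [ 535.63  -261.172   41.926]
[168 208  54   9 217] [196.424 214.046] [ 554.043 -109.312   37.221]
[ 82 238  16  15 177] [ 89.39 245.22] [555.177   2.797  40.246]
[401 346  15  11  84] [407.5   350.988] [ 349.774 -273.097   41.396]
[364 372  50  23 515] [387.035 383.825] [ 315.965 -242.311   40.745]
[335 439  30  11 140] [347.307 442.471] [ 257.773 -180.727   46.084]
```

View pics/w2.png

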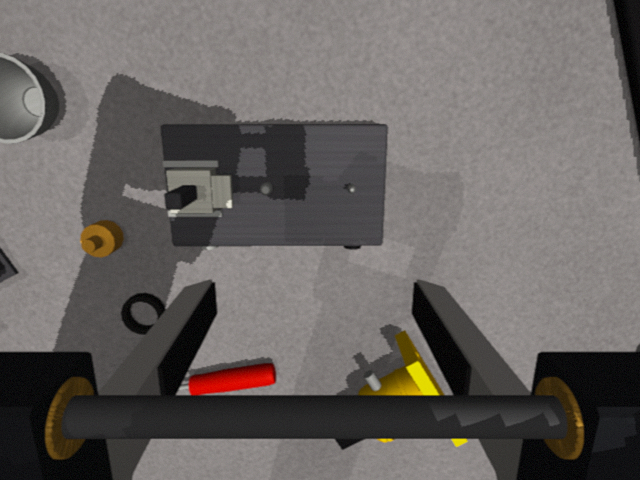

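```bash

python3 -m handwheel '[{"linear":[-0.06,-0.12,0],"turn":[0,0,0]},{"linear":[-0.12,-0.25,0],"turn":[0,0,0]},{"linear":[-0.18,-0.37,-0.05],"turn":[0,0,-0.05]},{"linear":[-0.25,-0.5,-0.1],"turn":[0,0,-0.1]},{"linear":[-0.3,-0.62,-0.15],"turn":[0,0,-0.15]},{"linear":[-0.36,-0.75,-0.2],"turn":[0,0,-0.2]},{"linear":[-0.42,-0.87,-0.25],"turn":[0,0,-0.25]},{"linear":[-0.5,-1,-0.3],"turn":[0,0,-0.29]}]'
python3 -m handwheel '[{"linear":[0,-0.12,0],"turn":[0,0,0]},{"linear":[0,-0.25,0],"turn":[0,0,0]},{"linear":[0,-0.37,0],"turn":[0,0,0]},{"linear":[0,-0.5,0],"turn":[0,0,0]},{"linear":[0,-0.62,0],"turn":[0,0,0]},{"linear":[0,-0.75,0],"turn":[0,0,0]},{"linear":[0,-0.87,0],"turn":[0,0,0]},{"linear":[0,-1,0],"turn":[0,0,0]}]'
python3 - <<'E'
from h import *
import pickle
st,s=pickle.load(open('w2.pkl','rb'))
for uv in((266,188.5),(351.5,188)):print('peg',ray(s,st['tool_rot'],st['eef_pos'],*uv,43))
R=jugR(9.84)@F
delta((441,190,282),R); delta((430,150,300),R)
E
```

```text
t: 4.25
eef_pos: [496.3, -54.7, 305.2]
tool_rot: [[0.986, 0.165, 0.0], [0.165, -0.986, 0.0], [0.0, -0.0, -1.0]]
contact_force: [0.4, 0.2, -0.0]
opening: 94.1
grip_force: 0.0
t: 5.25
eef_pos: [472.3, 92.8, 304.8]
tool_rot: [[0.987, 0.162, -0.0], [0.162, -0.987, -0.0], [-0.0, 0.0, -1.0]]
contact_force: [0.7, -0.2, -0.5]
opening: 93.9
grip_force: 0.0
peg [ 559.09  -183.443   43.   ]
peg [ 536.389 -261.269   43.   ]
t 5.25 pos [472.334  92.79  304.837] lin [-0.101 -0.673  0.152] turn [ 0.001  0.333 -0.005]
t 5.25 pos [472.334  92.79  304.837] lin [-0.217 -0.422  0.032] turn [ 0.001  0.333 -0.005]
```

```bash

python3 -m handwheel '[{"linear":[-0.02,-0.1,0],"turn":[0,0.05,0]},{"linear":[-0.05,-0.2,0],"turn":[0,0.1,0]},{"linear":[-0.08,-0.3,0],"turn":[0,0.15,0]},{"linear":[-0.1,-0.4,0.02],"turn":[0,0.2,0]},{"linear":[-0.1,-0.5,0.05],"turn":[0,0.25,0]},{"linear":[-0.1,-0.6,0.1],"turn":[0,0.3,0]},{"linear":[-0.1,-0.67,0.15],"turn":[0,0.333,0]},{"linear":[-0.1,-0.67,0.15],"turn":[0,0.333,0]}]'
python3 - <<'E'
from h import *
import pickle
st=read_state();s=snapshot('wrist');save(s,'w3.png');w=cloud(s,st['tool_rot'],st['eef_pos']);np.save('w3.npy',w);pickle.dump((st,s),open('w3.pkl','wb'));print(st['joints'])
E
```

```text
t: 6.25
eef_pos: [440.2, 189.2, 281.3]
tool_rot: [[0.856, 0.164, 0.491], [0.142, -0.986, 0.082], [0.498, -0.0, -0.867]]
contact_force: [-0.6, 0.1, -0.0]
opening: 93.8
grip_force: 0.0
[ 0.17  -0.573  2.229 -0.003  0.965  1.577]
```

View pics/w3.png

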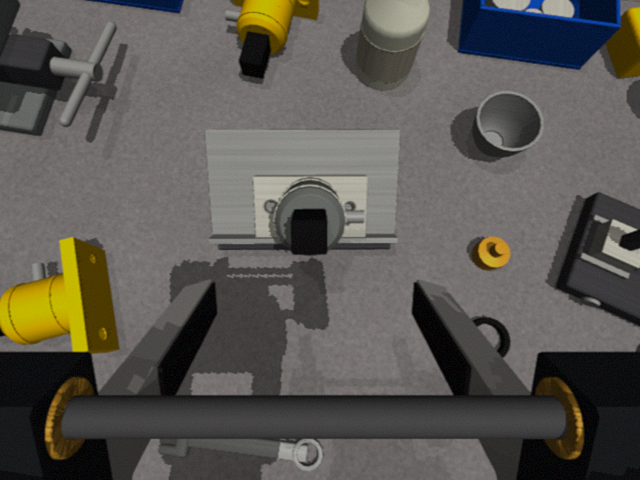

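```bash

python3 - <<'E'
from h import *
import pickle
st,s=pickle.load(open('w3.pkl','rb'));w=np.load('w3.npy')
R=np.array(st['tool_rot']);p=(w-st['eef_pos'])@R   # tool coords
def box(name,m):
    m=cv2.morphologyEx(m.astype(np.uint8),cv2.MORPH_OPEN,np.ones((3,3)));n,l,ss,c=cv2.connectedComponentsWithStats(m);k=1+ss[1:,4].argmax();q=p[l==k]
    r=cv2.minAreaRect(q[:,:2].astype(np.float32));print(name,r,'z',np.median(q[:,2]),ss[k]);return l==k
reg=np.zeros(w.shape[:2],bool);reg[125:258,195:410]=1
for c in [(309,215),(309,230),(270,190),(265,225),(352,185),(225,160),(225,220),(385,160),(385,220)]: print(c,p[c[1],c[0]],w[c[1],c[0]])
zt=p[:,:,2]
ztop=np.nanmedian(zt[215:225,303:315]);print('captop z',ztop)
box('cap',reg&(abs(zt-ztop)<5))
tr=reg&(zt>ztop+120)&(zt<ztop+140)
q=p[tr];A=np.c_[q[:,:2],np.ones(len(q))];co=np.linalg.lstsq(A,q[:,2],rcond=None)[0];print('tray plane',co)
box('tray',tr)
box('foot',reg&(abs(zt-ztop-116)<5))
E
```

```text
(309, 215) [ 11.339  -3.87  148.308] [522.017 206.822 158.255]
(309, 230) [  3.454  -3.7   131.521] [507.058 204.155 168.892]
(270, 190) [ 15.168 -45.021 248.802] [567.857 256.197  73.004]
(265, 225) [-21.747 -51.257 248.31 ] [535.005 257.055  55.063]
(352, 185) [ 20.465  39.085 248.785] [586.196 173.987  75.63 ]
(225, 160) [ 44.209 -92.536 263.098] [591.917 308.373  75.069]
(225, 220) [-19.902 -96.278 263.058] [536.427 302.935  43.202]
(385, 160) [ 44.567  73.992 262.464] [619.268 144.106  75.749]
(385, 220) [-19.355  77.114 261.97 ] [564.843 131.888  44.367]
captop z 134.55309846545276
cap ((-2.600764274597168, -3.694061279296875), (27.664297103881836, 28.319631576538086), 89.5425796508789) z 132.68779347292758 [ 291  218   37   37 1317]
tray plane [  0.002   0.001 262.332]
tray ((19.960590362548828, -11.284858703613281), (200.4548797607422, 110.62911987304688), 89.7352066040039) z 262.4597577446606 [  205   129   196   107 13303]
foot ((-2.959644317626953, -35.78655242919922), (65.21490478515625, 51.42626953125), 0.18176227807998657) z 248.6162404403939 [ 254  176   51   63 1506]
```

```bash

python3 -m handwheel '[{"linear":[-0.02,-0.025,0.1],"turn":[0,0,0]},{"linear":[-0.02,-0.025,0.22],"turn":[0,0,0]},{"linear":[-0.02,-0.025,0.35],"turn":[0,0,0]},{"linear":[-0.02,-0.025,0.5],"turn":[0,0,0]},{"linear":[-0.02,-0.025,0.63],"turn":[0,0,0]},{"linear":[-0.02,-0.025,0.76],"turn":[0,0,0]},{"linear":[-0.02,-0.025,0.88],"turn":[0,0,0]},{"linear":[-0.02,-0.025,1],"turn":[0,0,0]}]'
python3 -m handwheel '[{"linear":[0,0,0.047],"turn":[0,0,0]},{"linear":[0,0,0.047],"turn":[0,0,0]},{"linear":[0,0,0.047],"turn":[0,0,0]},{"linear":[0,0,0.047],"turn":[0,0,0]},{"linear":[0,0,0.047],"turn":[0,0,0]},{"linear":[0,0,0.047],"turn":[0,0,0]},{"linear":[0,0,0.047],"turn":[0,0,0]},{"linear":[0,0,0.047],"turn":[0,0,0]}]' 0.7 45
```

```text
t: 7.3
eef_pos: [513.6, 203.6, 151.2]
tool_rot: [[0.855, 0.161, 0.493], [0.14, -0.987, 0.081], [0.5, -0.0, -0.866]]
contact_force: [-1.0, -0.0, -0.0]
opening: 94.1
grip_force: 0.0
t: 8.3
eef_pos: [515.6, 204.6, 144.9]
tool_rot: [[0.855, 0.163, 0.493], [0.141, -0.987, 0.081], [0.5, -0.0, -0.866]]
contact_force: [0.0, 1.4, -0.9]
opening: 27.7
grip_force: 45.0
```

```bash

python3 -m handwheel '[{"linear":[0,0,-0.03],"turn":[0,0,0]},{"linear":[0,0,-0.08],"turn":[0,0,0]},{"linear":[0,0,-0.16],"turn":[0,0,0]},{"linear":[0,0,-0.26],"turn":[0,0,0]},{"linear":[0,0,-0.36],"turn":[0,0,0]},{"linear":[0,0,-0.46],"turn":[0,0,0]},{"linear":[0,0,-0.56],"turn":[0,0,0]},{"linear":[0,0,-0.65],"turn":[0,0,0]}]'
python3 - <<'E'
from h import *
delta((490,90,260),jugR(9.84,0)@F)
E
```

```text
t: 9.3
eef_pos: [465.8, 196.3, 228.6]
tool_rot: [[0.857, 0.162, 0.49], [0.141, -0.987, 0.081], [0.496, -0.0, -0.868]]
contact_force: [0.1, 0.2, -5.4]
opening: 27.7
grip_force: 45.0
t 9.3 pos [465.828 196.256 228.579] lin [ 0.142  0.725 -0.16 ] turn [ 0.001 -0.331 -0.005]
```

```bash

python3 -m handwheel '[{"linear":[0.02,0.06,-0.03],"turn":[0,-0.04,0]},{"linear":[0.04,0.15,-0.06],"turn":[0,-0.08,0]},{"linear":[0.06,0.25,-0.09],"turn":[0,-0.12,0]},{"linear":[0.08,0.36,-0.12],"turn":[0,-0.16,0]},{"linear":[0.1,0.47,-0.14],"turn":[0,-0.21,0]},{"linear":[0.12,0.58,-0.16],"turn":[0,-0.26,0]},{"linear":[0.14,0.68,-0.16],"turn":[0,-0.3,0]},{"linear":[0.14,0.73,-0.16],"turn":[0,-0.332,0]}]'
python3 - <<'E'
from h import *
delta((546,-222,230),down(-16.5))
E
```

```text
t: 10.3
eef_pos: [491.6, 88.8, 260.9]
tool_rot: [[0.987, 0.162, 0.0], [0.162, -0.987, -0.0], [0.0, 0.0, -1.0]]
contact_force: [-0.5, 0.4, -4.9]
opening: 28.2
grip_force: 45.0
t 10.3 pos [491.641  88.8   260.9  ] lin [0.023 2.103 0.206] turn [ 0.    -0.     0.287]
```

```bash

python3 -m handwheel '[{"linear":[0,0.06,0],"turn":[0,0,0]},{"linear":[0,0.15,0],"turn":[0,0,0]},{"linear":[0,0.28,0],"turn":[0,0,0]},{"linear":[0,0.42,0],"turn":[0,0,0]},{"linear":[0,0.57,0],"turn":[0,0,0]},{"linear":[0,0.72,0],"turn":[0,0,0]},{"linear":[0,0.86,0],"turn":[0,0,0]},{"linear":[0,1,0],"turn":[0,0,0]}]'
python3 -m handwheel '[{"linear":[0,0.14,0],"turn":[0,0,0.03]},{"linear":[0,0.28,0],"turn":[0,0,0.07]},{"linear":[0,0.42,0],"turn":[0,0,0.11]},{"linear":[0,0.56,0],"turn":[0,0,0.15]},{"linear":[0,0.7,0],"turn":[0,0,0.19]},{"linear":[0,0.83,0],"turn":[0,0,0.23]},{"linear":[0.01,0.94,0],"turn":[0,0,0.26]},{"linear":[0.02,1,0],"turn":[0,0,0.287]}]'
python3 - <<'E'
from h import *
delta((546,-222,200),down(-16.5))
E
```

```text
t: 11.3
eef_pos: [515.7, -59.6, 260.8]
tool_rot: [[0.987, 0.162, 0.002], [0.162, -0.987, 0.0], [0.002, 0.0, -1.0]]
contact_force: [1.0, 1.0, -4.0]
opening: 27.6
grip_force: 45.0
t: 12.3
eef_pos: [543.5, -207.0, 260.6]
tool_rot: [[0.958, -0.287, 0.001], [-0.287, -0.958, 0.0], [0.001, -0.001, -1.0]]
contact_force: [-0.8, 0.5, -5.0]
opening: 27.7
grip_force: 45.0
t 12.3 pos [ 543.535 -207.025  260.585] lin [0.044 0.091 0.404] turn [-0.001 -0.001 -0.002]
```

```bash

python3 -m handwheel '[{"linear":[0.01,0.02,0.05],"turn":[0,0,0]},{"linear":[0.02,0.04,0.12],"turn":[0,0,0]},{"linear":[0.03,0.06,0.2],"turn":[0,0,0]},{"linear":[0.044,0.08,0.28],"turn":[0,0,0]},{"linear":[0.044,0.09,0.37],"turn":[0,0,0]},{"linear":[0.044,0.09,0.45],"turn":[0,0,0]},{"linear":[0.044,0.09,0.5],"turn":[0,0,0]},{"linear":[0.044,0.09,0.5],"turn":[0,0,0]}]'
python3 - <<'E'
from h import *
import pickle
st=read_state();s=snapshot('wrist');save(s,'w4.png');w=cloud(s,st['tool_rot'],st['eef_pos']);np.save('w4.npy',w);pickle.dump((st,s),open('w4.pkl','wb'))
b=base(w)
z=w[:,:,2];print(st['eef_pos'])
for lo,hi in((82,103),):
    m=(z>lo)&(z<hi);n,l,ss,c=cv2.connectedComponentsWithStats(m.astype(np.uint8))
    for i in range(1,n):
        if ss[i,4]>150:
            q=w[l==i];print(ss[i],cv2.minAreaRect(q[:,:2].astype(np.float32)),np.median(q[:,2]))
E
```

```text
t: 13.3
eef_pos: [545.5, -220.5, 184.8]
tool_rot: [[0.959, -0.283, 0.0], [-0.283, -0.959, 0.001], [0.0, -0.001, -1.0]]
contact_force: [-0.4, -0.1, -4.8]
opening: 27.9
grip_force: 45.0
base ((589.9013671875, -201.11526489257812), (214.66004943847656, 48.97975158691406), 73.54135131835938) 31.01116551462053
[ 545.548 -220.496  184.848]
[ 225  202  179   96 6761] ((543.5699462890625, -219.96286010742188), (116.4016342163086, 64.3937759399414), 73.8036880493164) 93.06977392673002
[136 233  33  28 743] ((577.9031982421875, -117.42961120605469), (14.547713279724121, 14.171359062194824), 72.35704803466797) 100.55454025572655
[375 287  24  10 222] ((502.09857177734375, -259.74371337890625), (15.944530487060547, 7.607268333435059), 72.76107788085938) 92.93524569505823
```

View pics/w4.png

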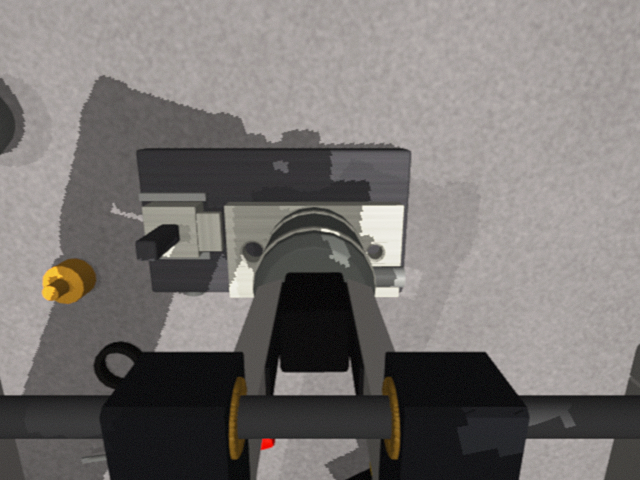

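```bash

python3 -m handwheel '[{"linear":[0.01,0.008,0.03],"turn":[0,0,0]},{"linear":[0.02,0.008,0.08],"turn":[0,0,0]},{"linear":[0.02,0.008,0.13],"turn":[0,0,0]},{"linear":[0.02,0.008,0.17],"turn":[0,0,0]},{"linear":[0.02,0.008,0.2],"turn":[0,0,0]},{"linear":[0.02,0.008,0.21],"turn":[0,0,0]},{"linear":[0.02,0.008,0.21],"turn":[0,0,0]},{"linear":[0.02,0.008,0.21],"turn":[0,0,0]}]'
cat > m.py <<'E'
from h import *
import sys
st=read_state();s=snapshot('wrist');w=cloud(s,st['tool_rot'],st['eef_pos']);z=w[:,:,2]
a=np.radians(-16.45);S=np.array([[np.cos(a),np.sin(a)],[-np.sin(a),np.cos(a)]])
zf=st['eef_pos'][2]-105.5+14
print(st['t'],st['eef_pos'],'TCP s',S@st['eef_pos'][:2],'F',st['contact_force'])
def rect(n,m):
    n_,l,ss,c=cv2.connectedComponentsWithStats(m.astype(np.uint8));k=1+ss[1:,4].argmax();q=w[l==k];r=cv2.minAreaRect(q[:,:2].astype(np.float32));b=(S@cv2.boxPoints(r).T).T
    print(n,'s-centre',S@r[0],r[1:],'min',b.min(0),'max',b.max(0),'z',np.median(q[:,2]))
rect('foot',abs(z-zf)<6)
rect('base',cv2.morphologyEx(((z>24)&(z<36)).astype(np.uint8),cv2.MORPH_OPEN,np.ones((7,7))))
rect('post',(z>93)&(z<106)&(np.mgrid[0:480,0:640][1]<235))
if len(sys.argv)>1:
    v=int(sys.argv[2]);c=s['img'][v:v+110,190:440];cv2.imwrite('pics/'+sys.argv[1],cv2.resize(c,(750,330),interpolation=cv2.INTER_CUBIC)[:,:,::-1])
E
python3 m.py c5.png 170
```

```text
t: 14.35
eef_pos: [548.7, -222.9, 154.5]
tool_rot: [[0.959, -0.284, 0.002], [-0.284, -0.959, -0.0], [0.002, -0.001, -1.0]]
contact_force: [1.0, 0.2, -4.8]
opening: 27.7
grip_force: 45.0
14.35 [ 548.67  -222.925  154.504] TCP s [589.339 -58.428] F [ 1.018  0.222 -4.788]
foot s-centre [587.253 -58.483] ((116.34961700439453, 64.78780364990234), 73.83443450927734) min [ 554.571 -116.818] max [619.935  -0.148] z 62.80467805566468
base s-centre [584.918 -25.844] ((214.77296447753906, 124.7907485961914), 73.63520812988281) min [ 522.363 -133.324] max [647.473  81.635] z 31.005802855961086
post s-centre [587.605  51.101] ((14.486162185668945, 13.986209869384766), 73.22370910644531) min [580.571  43.819] max [594.639  58.384] z 101.38586276940941
```

View pics/c5.png

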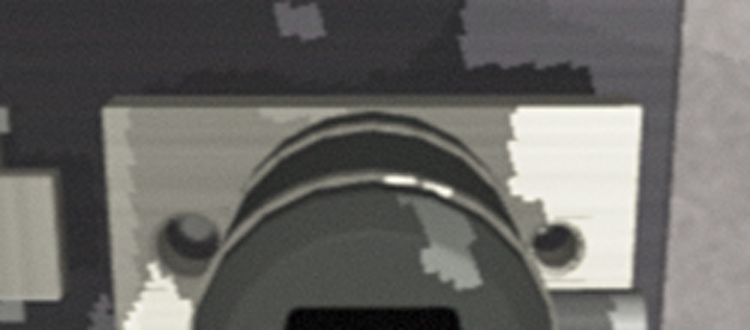

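```bash

python3 -m handwheel '[{"linear":[0,0,0.01],"turn":[0,0,0]},{"linear":[0,0,0.02],"turn":[0,0,0]},{"linear":[0,0,0.03],"turn":[0,0,0]},{"linear":[0,0,0.04],"turn":[0,0,0]},{"linear":[0,0,0.05],"turn":[0,0,0]},{"linear":[0,0,0.06],"turn":[0,0,0]},{"linear":[0,0,0.07],"turn":[0,0,0]},{"linear":[0,0,0.07],"turn":[0,0,0]}]'
python3 m.py
```

```text
t: 15.4
eef_pos: [548.4, -222.7, 143.5]
tool_rot: [[0.959, -0.284, 0.001], [-0.284, -0.959, 0.0], [0.001, -0.001, -1.0]]
contact_force: [0.5, -0.0, -4.4]
opening: 27.7
grip_force: 45.0
15.4 [ 548.422 -222.727  143.489] TCP s [589.045 -58.309] F [ 0.536 -0.025 -4.441]
foot s-centre [587.398 -58.295] ((116.32372283935547, 64.2933349609375), 74.11459350585938) min [ 554.68  -116.771] max [620.116   0.18 ] z 51.76833493233023
base s-centre [585.189 -25.773] ((214.7278289794922, 124.37733459472656), 73.70030975341797) min [ 522.719 -133.3  ] max [647.659  81.753] z 31.02421735118969
post s-centre [587.525  51.252] ((14.59430980682373, 14.126358985900879), 73.52649688720703) min [580.459  43.952] max [594.591  58.552] z 101.3419173288822
```

```bash

python3 -m handwheel '[{"linear":[0,0,0.01],"turn":[0,0,0]},{"linear":[0,0,0.02],"turn":[0,0,0]},{"linear":[0,0,0.028],"turn":[0,0,0]},{"linear":[0,0,0.035],"turn":[0,0,0]},{"linear":[0,0,0.042],"turn":[0,0,0]},{"linear":[0,0,0.048],"turn":[0,0,0]},{"linear":[0,0,0.053],"turn":[0,0,0]},{"linear":[0,0,0.053],"turn":[0,0,0]}]'
python3 m.py
```

```text
t: 16.45
eef_pos: [548.8, -222.8, 136.9]
tool_rot: [[0.959, -0.283, 0.002], [-0.283, -0.959, -0.0], [0.002, -0.001, -1.0]]
contact_force: [-2.9, 4.0, 5.8]
opening: 28.2
grip_force: 45.0
16.45 [ 548.828 -222.83   136.904] TCP s [589.464 -58.292] F [-2.88   4.048  5.821]
foot s-centre [587.284 -58.371] ((116.20731353759766, 64.54444885253906), 73.78860473632812) min [ 554.77  -116.609] max [619.798  -0.134] z 45.140445850658786
base s-centre [584.848 -25.723] ((214.80616760253906, 124.22676849365234), 73.62153625488281) min [ 522.6   -133.203] max [647.095  81.758] z 31.008838801462815
post s-centre [587.445  51.128] ((14.259125709533691, 14.198288917541504), 73.88560485839844) min [580.304  43.957] max [594.585  58.299] z 101.24688924260882
```

```bash

python3 -m handwheel '[{"linear":[0,0,0.004],"turn":[0,0,0]},{"linear":[0,0,0.007],"turn":[0,0,0]},{"linear":[0,0,0.007],"turn":[0,0,0]},{"linear":[0,0,0.007],"turn":[0,0,0]},{"linear":[0,0,0.007],"turn":[0,0,0]},{"linear":[0,0,0.007],"turn":[0,0,0]},{"linear":[0,0,0.007],"turn":[0,0,0]},{"linear":[0,0,0.007],"turn":[0,0,0]}]'
python3 m.py
```

```text
t: 17.5
eef_pos: [549.1, -222.8, 136.8]
tool_rot: [[0.959, -0.283, 0.002], [-0.283, -0.959, -0.0], [0.002, -0.001, -1.0]]
contact_force: [-4.2, 4.8, 10.1]
opening: 27.4
grip_force: 45.0
17.5 [ 549.057 -222.811  136.836] TCP s [589.678 -58.21 ] F [-4.213  4.816 10.055]
foot s-centre [587.284 -58.489] ((116.47367858886719, 64.52196502685547), 73.65242004394531) min [ 554.919 -116.783] max [619.649  -0.194] z 45.0757396030848
base s-centre [584.991 -25.699] ((214.79612731933594, 124.57650756835938), 73.66626739501953) min [ 522.485 -133.223] max [647.497  81.825] z 31.005925977821875
post s-centre [587.645  51.239] ((14.54699993133545, 14.003376960754395), 74.96482849121094) min [580.466  43.795] max [594.824  58.683] z 101.2191239697924
```

```bash

python3 -m handwheel '[{"linear":[0,0,-0.01],"turn":[0,0,0]},{"linear":[0,0,-0.01],"turn":[0,0,0]},{"linear":[0,0,-0.01],"turn":[0,0,0]},{"linear":[0,0,-0.01],"turn":[0,0,0]},{"linear":[0,0,-0.05],"turn":[0,0,0]},{"linear":[0,0,-0.15],"turn":[0,0,0]},{"linear":[0,0,-0.3],"turn":[0,0,0]},{"linear":[0,0,-0.45],"turn":[0,0,0]}]' -1
python3 -m handwheel '[{"linear":[0,-0.05,-0.05],"turn":[0,0,-0.11]},{"linear":[0,-0.15,-0.08],"turn":[0,0,-0.22]},{"linear":[0,-0.25,-0.08],"turn":[0,0,-0.33]},{"linear":[0,-0.35,-0.08],"turn":[0,0,-0.44]},{"linear":[0,-0.45,-0.08],"turn":[0,0,-0.55]},{"linear":[0,-0.55,-0.08],"turn":[0,0,-0.66]},{"linear":[0,-0.65,-0.08],"turn":[0,0,-0.77]},{"linear":[0,-0.73,-0.08],"turn":[0,0,-0.88]}]' 0
python3 -m handwheel '[{"linear":[0,0,0.03],"turn":[0,0,-0.06]},{"linear":[0,0,0.06],"turn":[0,0,-0.12]},{"linear":[0,0,0.09],"turn":[0,0,-0.12]},{"linear":[0,0,0.1],"turn":[0,0,-0.12]},{"linear":[0,0,0.1],"turn":[0,0,-0.12]},{"linear":[0,0,0.1],"turn":[0,0,-0.12]},{"linear":[0,0,0.1],"turn":[0,0,-0.12]},{"linear":[0,0,0.1],"turn":[0,0,-0.12]}]'
python3 - <<'E'
from h import *
st=read_state();s=snapshot('wrist');save(s,'w6.png');w=cloud(s,st['tool_rot'],st['eef_pos']);z=w[:,:,2]
a=np.radians(-16.45);S=np.array([[np.cos(a),np.sin(a)],[-np.sin(a),np.cos(a)]])
print('TCP s',S@st['eef_pos'][:2],st['joints'])
q=(w[:,:,:2]@S.T)
near=(abs(q[:,:,0]-588)<40)&(q[:,:,1]<90)&(q[:,:,1]>20)
for n,m in(('post',near&(z>95)&(z<108)),('block',near&(z>48)&(z<60)),('foot',(z>40)&(z<48)&(q[:,:,1]<10)&(q[:,:,1]>-130)),('cap',(z>150)&(z<168)&(abs(q[:,:,1]+58)<40))):
    if m.sum()>20:
        r=cv2.minAreaRect(q[m].astype(np.float32));print(n,r,m.sum(),np.median(z[m]))
E
```

```text
t: 18.55
eef_pos: [548.7, -223.0, 204.1]
tool_rot: [[0.959, -0.284, 0.003], [-0.284, -0.959, -0.001], [0.003, -0.0, -1.0]]
contact_force: [-0.3, 0.7, 0.7]
opening: 94.3
grip_force: 0.0
t: 19.55
eef_pos: [579.9, -117.3, 215.7]
tool_rot: [[0.453, 0.892, 0.003], [0.892, -0.453, -0.0], [0.001, 0.003, -1.0]]
contact_force: [0.7, -0.8, -0.3]
opening: 47.0
grip_force: 0.0
t: 20.55
eef_pos: [579.5, -117.8, 199.3]
tool_rot: [[0.284, 0.959, 0.002], [0.959, -0.284, 0.0], [0.001, 0.001, -1.0]]
contact_force: [0.5, -0.8, -0.1]
opening: 46.8
grip_force: 0.0
TCP s [589.128  51.135] [-0.393  0.127  1.731  0.001  1.282 -0.105]
post ((587.7420043945312, 52.28016662597656), (13.797916412353516, 13.904546737670898), 0.33646726608276367) 447 101.98727677923112
block ((587.648681640625, 46.08930206298828), (39.80952835083008, 52.234825134277344), 0.5390238165855408) 2402 55.262122817297296
foot ((534.4940795898438, -39.157493591308594), (474.5050048828125, 69.13954162597656), 11.359460830688477) 3751 45.379026682669036
cap ((674.6593017578125, -46.287620544433594), (206.10440063476562, 22.038009643554688), 10.340242385864258) 1134 161.40978151615786
```

View pics/w6.png

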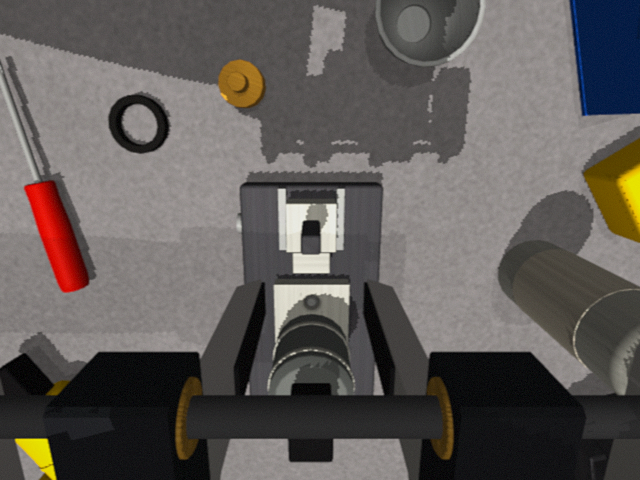

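```bash

python3 -m handwheel '[{"linear":[0.005,-0.01,0.08],"turn":[0,0,0]},{"linear":[0.005,-0.01,0.2],"turn":[0,0,0]},{"linear":[0.005,-0.01,0.32],"turn":[0,0,0]},{"linear":[0.005,-0.01,0.44],"turn":[0,0,0]},{"linear":[0.005,-0.01,0.56],"turn":[0,0,0]},{"linear":[0.005,-0.01,0.67],"turn":[0,0,0]},{"linear":[0.005,-0.01,0.74],"turn":[0,0,0]},{"linear":[0.005,-0.01,0.76],"turn":[0,0,0]}]'
python3 -m handwheel '[{"linear":[0,0,0],"turn":[0,0,0]},{"linear":[0,0,0],"turn":[0,0,0]},{"linear":[0,0,0],"turn":[0,0,0]},{"linear":[0,0,0],"turn":[0,0,0]},{"linear":[0,0,0],"turn":[0,0,0]},{"linear":[0,0,0],"turn":[0,0,0]},{"linear":[0,0,0],"turn":[0,0,0]},{"linear":[0,0,0],"turn":[0,0,0]}]' 1 20
python3 -m handwheel '[{"linear":[-0.02,0,0],"turn":[0,0,0]},{"linear":[-0.05,0,0],"turn":[0,0,0]},{"linear":[-0.08,0,0],"turn":[0,0,0]},{"linear":[-0.11,0,0],"turn":[0,0,0]},{"linear":[-0.14,0,0],"turn":[0,0,0]},{"linear":[-0.16,0,0],"turn":[0,0,0]},{"linear":[-0.18,0,0],"turn":[0,0,0]},{"linear":[-0.19,0,0],"turn":[0,0,0]}]'
```

```text
t: 21.6
eef_pos: [578.1, -116.5, 84.4]
tool_rot: [[0.284, 0.959, 0.001], [0.959, -0.284, 0.001], [0.001, 0.0, -1.0]]
contact_force: [-0.4, -0.0, 0.3]
opening: 46.9
grip_force: 0.0
t: 22.6
eef_pos: [577.6, -116.4, 85.6]
tool_rot: [[0.283, 0.959, -0.001], [0.959, -0.283, 0.001], [0.001, -0.001, -1.0]]
contact_force: [-4.2, 1.4, 4.4]
opening: 14.1
grip_force: 20.0
t: 23.6
eef_pos: [569.7, -142.7, 85.6]
tool_rot: [[0.284, 0.959, -0.0], [0.959, -0.284, 0.003], [0.003, -0.001, -1.0]]
contact_force: [-2.6, 7.9, 6.4]
opening: 14.0
grip_force: 20.0
```

```bash

python3 -m handwheel '[{"linear":[-0.01,0,0],"turn":[0,0,0]},{"linear":[-0.02,0,0],"turn":[0,0,0]},{"linear":[-0.025,0,0],"turn":[0,0,0]},{"linear":[-0.03,0,0],"turn":[0,0,0]},{"linear":[-0.035,0,0],"turn":[0,0,0]},{"linear":[-0.04,0,0],"turn":[0,0,0]},{"linear":[-0.04,0,0],"turn":[0,0,0]},{"linear":[-0.04,0,0],"turn":[0,0,0]}]'
```

```text
t: 24.6
eef_pos: [569.4, -143.6, 85.6]
tool_rot: [[0.284, 0.959, 0.003], [0.959, -0.284, 0.012], [0.012, -0.001, -1.0]]
contact_force: [3.2, 21.5, 5.8]
opening: 13.8
grip_force: 20.0
```

```bash

python3 -m handwheel '[{"linear":[0,0,0],"turn":[0,0,0]},{"linear":[0,0,0],"turn":[0,0,0]},{"linear":[-0.01,0,0],"turn":[0,0,0]},{"linear":[-0.015,0,0],"turn":[0,0,0]},{"linear":[-0.015,0,0],"turn":[0,0,0]},{"linear":[-0.015,0,0],"turn":[0,0,0]},{"linear":[-0.015,0,0],"turn":[0,0,0]},{"linear":[-0.015,0,0],"turn":[0,0,0]}]' 1 40
python3 -m handwheel '[{"linear":[0.03,0,0],"turn":[0,0,0]},{"linear":[0.045,0,0],"turn":[0,0,0]},{"linear":[0.045,0,0],"turn":[0,0,0]},{"linear":[0.045,0,0],"turn":[0,0,0]},{"linear":[0.045,0,0],"turn":[0,0,0]},{"linear":[0.045,0,0],"turn":[0,0,0]},{"linear":[0.045,0,0],"turn":[0,0,0]},{"linear":[0.045,0,0],"turn":[0,0,0]}]'
```

```text
t: 25.6
eef_pos: [569.4, -143.8, 85.6]
tool_rot: [[0.284, 0.959, 0.004], [0.959, -0.285, 0.015], [0.016, -0.0, -1.0]]
contact_force: [5.9, 29.4, 5.5]
opening: 13.3
grip_force: 40.0
t: 26.6
eef_pos: [569.5, -143.5, 85.5]
tool_rot: [[0.284, 0.959, 0.0], [0.959, -0.284, 0.005], [0.005, -0.001, -1.0]]
contact_force: [-3.6, 7.1, 4.5]
opening: 13.9
grip_force: 40.0
```

```bash

python3 -m handwheel '[{"linear":[0,0,0],"turn":[0,0,0]},{"linear":[0,0,0],"turn":[0,0,0]},{"linear":[0,0,0],"turn":[0,0,0]},{"linear":[0,0,0],"turn":[0,0,0]},{"linear":[0,0,0],"turn":[0,0,0]},{"linear":[0,0,-0.05],"turn":[0,0,0]},{"linear":[0,0,-0.12],"turn":[0,0,0]},{"linear":[0,0,-0.2],"turn":[0,0,0]}]' 0
python3 -m handwheel '[{"linear":[0,0,-0.1],"turn":[0,0,0]},{"linear":[0,0,-0.2],"turn":[0,0,0]},{"linear":[0,0,-0.35],"turn":[0,0,0]},{"linear":[0,0,-0.5],"turn":[0,0,0]},{"linear":[0.1,0,-0.6],"turn":[0,0,0]},{"linear":[0.2,0,-0.7],"turn":[0,0,0]},{"linear":[0.2,0,-0.8],"turn":[0,0,0]},{"linear":[0.2,0,-0.8],"turn":[0,0,0]}]'
python3 - <<'E'
from h import *
st=read_state();s=snapshot('wrist');w=cloud(s,st['tool_rot'],st['eef_pos']);z=w[:,:,2]
save(s,'w7.png')
a=np.radians(-16.45);S=np.array([[np.cos(a),np.sin(a)],[-np.sin(a),np.cos(a)]])
q=(w[:,:,:2]@S.T)-[587.4,-58.4]
near=(abs(q[:,:,0])<40)&(q[:,:,1]<150)&(q[:,:,1]>50)
for n,m in(('post',near&(z>95)&(z<108)),('block',near&(z>50)&(z<60)),('foot',(z>40)&(z<48)&(q[:,:,1]<70)&(abs(q[:,:,0])<40)),('cap',(z>155)&(z<168)&(abs(q[:,:,1])<30)&(abs(q[:,:,0])<30))):
    if m.sum()>20:
        r=cv2.minAreaRect(q[m].astype(np.float32));print(n,r,m.sum(),np.median(z[m]))
E
```

```text
t: 27.6
eef_pos: [570.1, -145.5, 116.4]
tool_rot: [[0.284, 0.959, 0.002], [0.959, -0.284, -0.0], [0.001, 0.002, -1.0]]
contact_force: [-0.5, -0.1, -0.3]
opening: 47.1
grip_force: 0.0
t: 28.6
eef_pos: [578.9, -116.6, 236.7]
tool_rot: [[0.283, 0.959, 0.004], [0.959, -0.283, -0.001], [0.0, 0.004, -1.0]]
contact_force: [0.1, -0.6, 1.0]
opening: 47.2
grip_force: 0.0
post ((0.30686521530151367, 83.38003540039062), (13.988608360290527, 12.712523460388184), 89.89707946777344) 316 102.04392178369484
block ((0.3604602813720703, 76.66658782958984), (53.31444549560547, 40.054996490478516), 89.99749755859375) 1858 55.336458947670366
foot ((0.6651668548583984, 30.979263305664062), (55.89078903198242, 64.16519927978516), 89.67135620117188) 1767 45.36554989148735
cap ((0.7794580459594727, 12.261509895324707), (7.813084125518799, 27.86301040649414), 86.3822021484375) 472 160.58671552461135
```

View pics/w7.png

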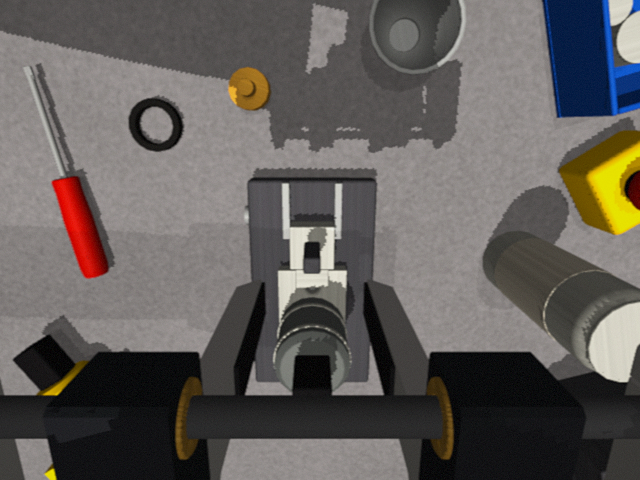

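```bash
python3 -c "
from rig import *
print(hand_in())"
```

```text
the job is handed in; nothing more can be done
None
```

The reservoir sits upright and fully home on both pegs with its spout away from the keeper, the keeper was pushed in until it stopped hard with its tongue over the foot, no other item was touched, and the job was handed in at about 29 s; no verdict came back.

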